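# Load and clamp a bar permeameter by pushing

## Task

Load the bar permeameter by pushing only: push the steel test bar that sticks out of its side in until it is fully home against the end stop, then tip the raised yoke over and down until it is fully closed on the bar, without slamming it, and last flip the clamp lever over until it lies flat on top of the yoke. Do not lift the bar, and leave the other things on the bench where they are.

Things in the scene. Friction and masses are not known exactly. Their poses are not given: they have to be found in the camera images.
- tester: Bar permeameter fixed to the bench. Black base plate 150 (x) x 220 (y) x 15 mm, origin at the centre of its underside on the bench; its -x side faces the robot. All 'tester' mm are in this frame. Bar slot along y on two pole blocks (top z 52, y 57..87 either side, cheeks to z 62); copper coil around the bar (y -49..49, x -28..28, top z 86); 39 mm posts at x -60, y +-70, +-92.
- test_bar: Loose square steel bar 16 x 230 (y) x 16 mm, 0.3 to 0.5 kg, lying in the tester's slot along tester y, sticking out to +y. Origin: centre of its underside (tester z 52). Fully home its origin is at tester y +23 and its outer end at y +138; it starts 25 to 65 mm farther out. Slides with 2 to 6 N. Beyond tester y 110 nothing else stands near its outer end.
- stop_face (a point): Rigid aluminium end stop for the bar's inner end, a plate 26 mm wide, top at tester z 80: this point is the centre of its +y face, at tester x 0, y -92, z 60.
- yoke (a joint): Angle of the upper yoke about its hinge, rad: 0 = closed and level on the bar, 1.57 = upright, more = leaning away from the robot; starts at 1.65 to 1.9, stop at 1.98. Stiff friction hinge: stays where left; pushing near the rim takes 2 to 9 N.
- yoke_hinge (a point): Middle of the yoke's hinge axis, which runs along tester y at x 52, z 100. The yoke is an aluminium plate reaching 92 mm from this axis to its free edge, 176 mm wide (y -88..88), with a dark steel C yoke on its inner face; the outer face (top when closed) lies 10 mm from the axis. When raised, the yoke's two legs point to the robot.
- yoke_rim (a point): Middle of the yoke's free edge on its outer face (tester x -40, y 0, z 110 when closed).
- clamp_lever (a joint): Angle of the clamp lever about its pivot, rad: 0 = closed, level along tester +x on top of the yoke; 1.57 = upright, more = leaning towards the robot; starts at 1.65 to 1.95, stop at 2.05. Stays where left; takes 1 to 2 N at its end.
- lever_pivot (a point): Clamp lever's pivot, axis along tester y at x -54, y 0, z 112, between bracket cheeks at y -17..17 that reach z 118. The lever's straight round black grip is 14 mm thick and spans 30 to 75 mm from the pivot; its centre line is 6 mm above the pivot when closed (its top then at tester z 125).
- lever_tip (a point): Centre of the free end of the clamp lever's grip, 75 mm from the pivot (tester x 21, y 0, z 118 when closed).
- meter: Bystander: green hand-held field meter lying on the bench, 75 x 150 x 30 mm, origin at the centre of its underside.
- zero_chamber: Bystander: standing aluminium cylinder, 44 mm diameter, 90 mm high, origin at the centre of its underside.
- spare_bar: Bystander: shorter square steel bar lying on the bench beyond the tester, 16 x 160 x 16 mm, origin at the centre of its underside.
- driver: Bystander: screwdriver lying on the bench, about 200 mm long, origin under its middle.
Mind the look-alikes: they are no part of the job. Leave any pink look-alike of the test_bar alone.

How it is judged:
On the way, in this order (a step that is already met when the one before it is completed fails the run):
1. the bar is pushed home against the end stop with the yoke still raised (y of test_bar in the frame of tester below 0.0255 m and value of joint each of yoke, clamp_lever above 0.6 rad), for 0.2 s.
2. the yoke is tipped over and closed on the bar (value of joint yoke below 0.05 rad), for 0.2 s.
3. the clamp lever is flipped over onto the yoke (value of joint clamp_lever below 0.08 rad and value of joint yoke below 0.05 rad), for 0.2 s.
At the end, for the whole second after the job is handed in: The bar lies in its slot within 2.5 mm of the end stop, the yoke is closed on it to within 0.05 rad, and the clamp lever lies on the yoke to within 0.08 rad, all at rest (all of step 3 and y of test_bar in the frame of tester below 0.0255 m and z of test_bar in the frame of tester between 0.049 and 0.054 m and linear speed of test_bar below 0.01 m/s); the robot touches nothing.
It fails at once if the test bar is lifted more than 10 mm from its seat, or falls from it (z of test_bar in the frame of tester above 0.062 m or z of test_bar in the frame of tester below 0.042 m).
It fails at once if the yoke is slammed shut (faster than 3 rad/s as it closes) (value of joint yoke below 0.3 rad and velocity of joint yoke below -3 rad/s).
It fails at once if a bystander is shifted more than 30 mm or knocked over (distance of any of meter, spare_bar, driver, zero_chamber from where it was at the start of the episode above 0.03 m or angle between zero_chamber's own z axis and vertical above 0.5 rad).
It also fails if it takes over 64 s, if anything falls off the work surface, if the arm or the gripper's body presses on something with over 40 N, if the wrist force passes 120 N, or if a joint passes its speed limit or range.

## Robot

A 7-joint arm with a two-finger parallel gripper is mounted at the origin on the work surface. World frame = base frame: x ahead of the robot, y to its left, z up, the work surface at z = 0. Lengths are in m, angles in rad, forces in N, time in s.
With the tool pointing down it reaches from about 0.4 to 0.875 m from the base axis. Payload 19.3 kg.
Tool frame: the origin (TCP) lies at the centre of the arm's flange, where the gripper is bolted on; the fingertips stand 173 mm ahead of it and the grasp point (between the pads) lies 155 mm ahead of it; z points along the fingers, y is the line along which they close (so a half turn about z gives the same grasp; the last joint's range is limited). The gripper opens to 85 mm and grips with 20 to 120 N. Pads are 22 mm wide; open, the fingers measure 114 mm over their backs; the gripper's body (76 mm by 85 mm) begins 54 mm behind the grasp point. The pads swing forward as they close: fully open they stand 13 mm farther back than shut.
Start: joints at [-1.32, 0.521, -0.036, 1.599, 0.021, 1.021, -0.113], TCP at [0.197, 0.593, 0.405] pointing down, gripper open.
Joint ranges: [-2.91, 2.91], [-0.3, 2.13], [-1.5, 1.42], [0.17, 2.43], [-1.26, 4.41], [0.16, 1.93], [-2.52, 2.52]. Speed limits (rad/s): [1.89, 1.89, 2.39, 2.39, 3.01, 3.01, 3.01].

## Interface

Orientations are given as [roll, pitch, yaw] about the fixed x, y, z axes, in that order (R = Rz(yaw) Ry(pitch) Rx(roll)).
In Python, from workcell import bot, imaging, job gives the robot as it stands.
- The arm moves only by the tool carry_out, never from a script. Its argument "targets" is a list of rows, each a list of 3 entries, a list of its own where there are three numbers: the shift along the tool's x, y, z in units of 0.25 m (1.0 is 0.25 m), then the turn, a rotation vector about the tool's x, y, z in units of 180 degrees (1.0 is 180 degrees), then the opening, from 0 (shut) to 1 (fully open). In form: [[[tx, ty, tz], [wx, wy, wz], jaw], ...]. A call has 1 to 8 rows; each row shifts and turns the commanded pose from where the row before left it, along the tool's axes as they then stand; what a row does not reach is not made up. A row lasts 1/8 s, in which the tool goes at most 62.5 mm and 10.7 degrees, less where a joint would pass 70% of its speed; a pose out of reach is approached as far as the arm can. A call with a number of a shift or a turn outside -1 to 1 is refused whole. A call with a gripper value outside its range is refused whole. The fingers move at their own pace and stop on an object; "force" is the grip in N (left out, the last holds). Time passes only in rows, so rows that do not move let the fingers close. It gives the time, the measured TCP pose, the force and the opening at its end, in the units of the state.
- bot.observe(): the state, without advancing time (a new reading comes with each control period).
- imaging.grab_frame(name): name is "side" or "top" or "wrist"; returns a dict with "pixels" (420x560x3 uint8, red, green, blue), "mtx" (3x3 intrinsics, pixels), "k1" (the pictures are not rectified: a ray, as slopes to the right and down, at radius r is drawn at 1 + k1 r^2 times it, then the intrinsics apply), "cam_to_world" (4x4, takes a point from camera to world coordinates); the wrist camera has in their place "mount" (4x4, takes a point from camera to tool coordinates, whose origin is the TCP and whose axes are the flange's). Camera axes: x right, y down, z forward; pixel columns grow to the right and rows downward; lengths in m; the calibration is good to about 2 mm. A picture is of the moment at which its call begins: read the wrist's pose just before it. There is no depth.
- job.job_done(): hands the job in, once; it reports no verdict.
The state is a dict: "clock": time; "qpos": joint angles; "qd": joint speeds; "joint_efforts": joint torques, N m; "position": TCP position; "tool_rot": TCP orientation; "force": force on the tool from outside, world axes, zero at the start; "moment": the same for the moment, N m; "grip_width": finger opening in m.
Only numpy, scipy, OpenCV 4.12 (cv2) and the standard library are available. Lean on these libraries where they do the work, as an engineer would, in place of code of your own. Each camera call takes 0.05 s, during which the arm holds its last target. There are 200 camera calls.

## Working session

There is one attempt and no reset: what is moved stays moved. The work goes in short steps, Python scripts to look and compute and a tool call to move; the robot and the scene stay as the last step left them, time stands still between calls to the robot, and variables do not carry over. Pictures are saved under pics/ and viewed, on a budget of 10 in all, crops included, one or two more only if the job needs it, and the job is handed in when it is done.

Besides the shell and the picture viewer there is one more tool, called in YAML: its name, and indented under it one key for each argument. carry_out: Moves the arm, as the interface text tells. Its arguments: {"type":"object","properties":{"targets":{"type":"array"},"force":{"type":"number"}},"required":["targets"]}

```bash
ls; mkdir -p pics; cat > h.py <<'E'
import numpy as np, cv2
from scipy.spatial.transform import Rotation as R
from workcell import bot, imaging, job
def snap(n,f=None):
    d=imaging.grab_frame(n)
    if f: cv2.imwrite('pics/'+f+'.png',d['pixels'][:,:,::-1])
    return d
def ray(d,u,v,T=None):
    T=d['cam_to_world'] if T is None else T
    T=np.array(T);K=np.array(d['mtx']);x=(u-K[0,2])/K[0,0];y=(v-K[1,2])/K[1,1]
    p=cv2.undistortPoints(np.array([[[u,v]]],float),K,np.array([d['k1'],0,0,0.]))[0,0]
    return T[:3,3],T[:3,:3]@np.array([p[0],p[1],1])
def onz(d,u,v,z,T=None):
    o,r=ray(d,u,v,T);return o+r*(z-o[2])/r[2]
def proj(d,P,T=None):
    T=np.array(d['cam_to_world'] if T is None else T);C=np.linalg.inv(T)
    rv=cv2.Rodrigues(C[:3,:3])[0]
    return cv2.projectPoints(np.array(P,float).reshape(-1,1,3),rv,C[:3,3],np.array(d['mtx']),np.array([d['k1'],0,0,0.]))[0][:,0]
def tri(a,b):
    (o1,r1),(o2,r2)=a,b
    s=np.linalg.lstsq(np.c_[r1,-r2],o2-o1,rcond=None)[0]
    p,q=o1+s[0]*r1,o2+s[1]*r2;return (p+q)/2,np.linalg.norm(p-q)
E
python3 - <<'E'
from h import *
a=snap('top','top');b=snap('side','side')
for d in(a,b):print(np.round(d['cam_to_world'],3),d['mtx'],d['k1'])
s=bot.observe();print(s)
E
```

```text
pics
[[ 4.000e-03 -9.930e-01  1.210e-01  4.860e-01]
 [-1.000e+00 -1.000e-03  2.700e-02 -5.000e-03]
 [-2.600e-02 -1.210e-01 -9.920e-01  1.272e+00]
 [ 0.000e+00  0.000e+00  0.000e+00  1.000e+00]] [[448.02090576   0.         281.78302154]
 [  0.         448.02090576 208.51555337]
 [  0.           0.           1.        ]] -0.14447916770026087
[[ 0.98  -0.092  0.177  0.424]
 [-0.198 -0.548  0.813 -0.893]
 [ 0.022 -0.831 -0.555  0.726]
 [ 0.     0.     0.     1.   ]] [[442.15345115   0.         289.0493222 ]
 [  0.         442.15345115 205.84832281]
 [  0.           0.           1.        ]] -0.13504795200269548
{'clock': 0.1, 'qpos': array([-1.32022232,  0.52194099, -0.0363391 ,  1.59992071,  0.02118537,
        1.02110557, -0.11283966]), 'qd': array([ 0.00037271, -0.00207789, -0.00161573, -0.0024872 , -0.00029761,
       -0.00064472, -0.00143586]), 'joint_efforts': array([ 2.43767201e-03, -9.28484201e+01,  1.98363684e+00, -3.70534515e+01,
        1.81126624e-02,  5.35601430e-03,  4.62001151e-05]), 'position': array([0.19703865, 0.59300401, 0.40420227]), 'tool_rot': array([-3.14060356e+00,  5.04808983e-05,  2.82076994e+00]), 'force': array([-0.05799615,  0.11569991, -0.23062455]), 'moment': array([ 0.07011043,  0.02783065, -0.00680949]), 'grip_width': 0.08488761940667439}
```

View pics/top.png

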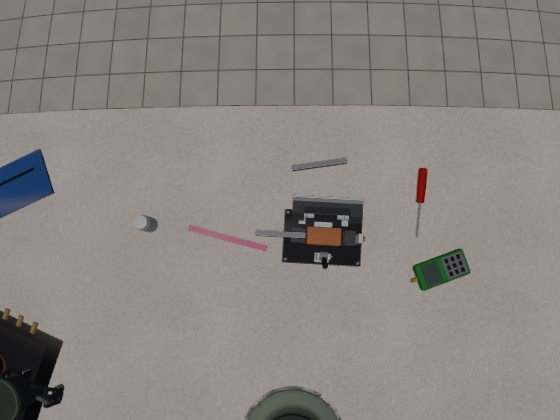

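View pics/side.png

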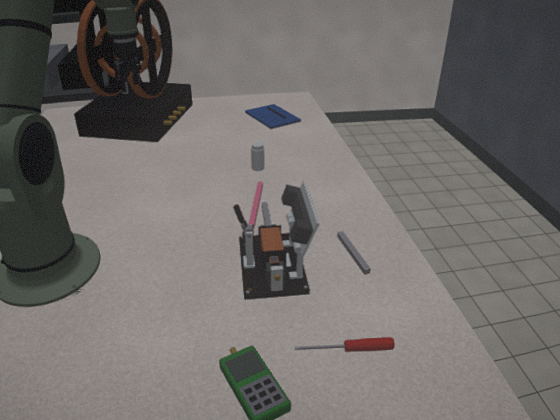

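The top view shows the tester at about (323,238). The grey test bar sticks out left to (257,233), and a pink look-alike lies at (190..267, 228..248). The spare bar is at (320,164), the driver at (421,200), the meter at (441,270) and the cylinder at (145,223). Next I'll enlarge both views around the tester.

```bash
python3 - <<'E'
import cv2,numpy as np
a=cv2.imread('pics/top.png')[180:280,240:380];b=cv2.imread('pics/side.png')[170:310,220:340]
a=cv2.resize(a,None,fx=5.7,fy=5.7,interpolation=2)
cv2.imwrite('pics/c1.png',a)
b=cv2.resize(b,None,fx=4.2,fy=4.2,interpolation=2)
cv2.imwrite('pics/c2.png',b)
E
```

```text
(no output)
```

View pics/c1.png

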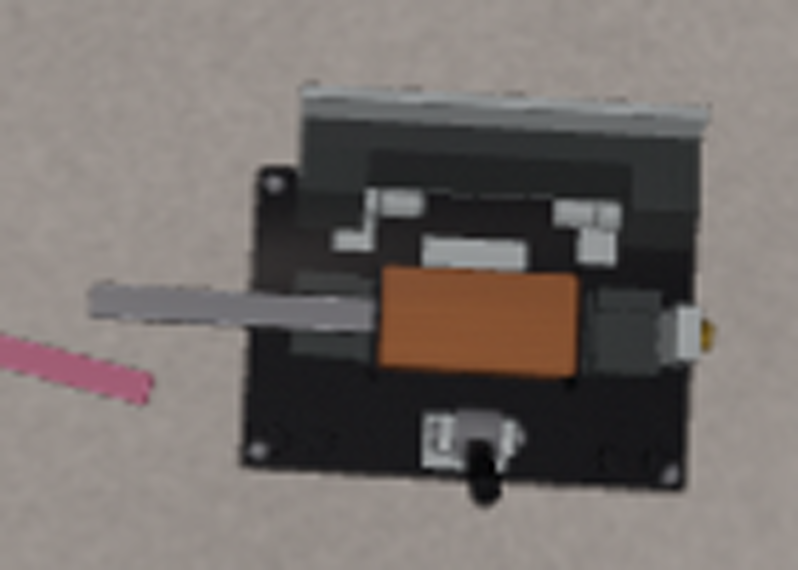

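View pics/c2.png

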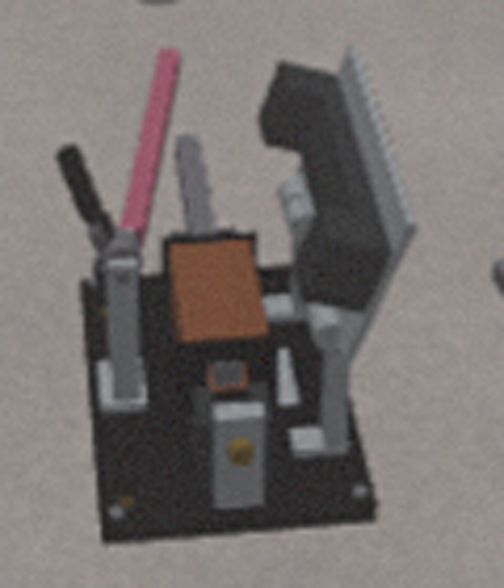

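In the crops, the test bar is the grey bar through the copper coil, with its outer end at crop (90,300), i.e. full image (255.5,232). It fits because it lies in the slot and points to +y. The pink bar at crop (150,388) lies on the bench, so it's the look-alike. The spare bar lies apart on the bench.

```bash
cat >> h.py <<'E'
def est():
    a=imaging.grab_frame('top');b=imaging.grab_frame('side')
    t=lambda p,z:onz(a,(p[0]+.5)/5.7-.5+240,(p[1]+.5)/5.7-.5+180,z)
    rt=lambda p:ray(a,(p[0]+.5)/5.7-.5+240,(p[1]+.5)/5.7-.5+180)
    rs=lambda p:ray(b,(p[0]+.5)/4.2-.5+220,(p[1]+.5)/4.2-.5+170)
    return a,b,t,rt,rs
E
python3 - <<'E'
from h import *
a,b,t,rt,rs=est()
P=[t((243,467),.015),t((684,491),.015),t((257,165),.015)]
L=np.array([[-.075,.11],[-.075,-.11],[.075,.11]])
C=[t(p,.086) for p in((380,267),(578,273),(575,377),(380,368))]
Lc=[[.028,.049],[.028,-.049],[-.028,-.049],[-.028,.049]]
A=np.array([p[:2] for p in P+C]);B=np.vstack([L,Lc])
sr=rs
# side: base corners
S=[]
for p,l in(((103,543),[-.075,-.11]),((377,520),[.075,-.11])):
    o,r=sr(p);q=o+r*(.015-o[2])/r[2];S.append(q[:2]);print('side',q.round(4))
A=np.vstack([A,S]);B=np.vstack([B,[[-.075,-.11],[.075,-.11]]])
ca,cb=A.mean(0),B.mean(0)
U,s,Vt=np.linalg.svd((B-cb).T@(A-ca));Rm=(U@Vt).T
th=np.arctan2(Rm[1,0],Rm[0,0]);t0=ca-Rm@cb
print('tester',t0,th,'res',(A-(B@Rm.T+t0)).round(4).tolist())
T=np.eye(4);T[:2,:2]=Rm;T[:2,3]=t0;np.save('T.npy',T)
f=lambda p:(Rm.T@(p[:2]-t0)).round(4).tolist()+[round(p[2],4)]
for p in((89,284),(92,318)):print('bar end',f(t(p,.068)))
for n,p,q in(('rim+y',(303,85),(350,47)),('rim-y',(709,105),(413,225)),('levertip',(484,505),(66,148))):
    X,e=tri(rt(p),rs(q));print(n,f(X),e)
E
```

```text
side [ 0.4793 -0.1981  0.015 ]
side [ 0.6254 -0.2068  0.015 ]
tester [ 0.55810049 -0.08593181] -0.05212664765600478 res [[0.0011, -0.0005], [0.001, 0.0032], [0.0004, 0.0009], [-0.0059, 0.0005], [-0.0036, 0.0062], [0.004, 0.0052], [0.003, -0.0023], [0.0019, -0.0062], [-0.0018, -0.0071]]
bar end [0.0081, 0.1859, np.float64(0.068)]
bar end [-0.0079, 0.1835, np.float64(0.068)]
rim+y [0.0891, 0.0887, np.float64(0.1866)] 0.0022890673041049683
rim-y [0.0899, -0.0861, np.float64(0.1865)] 0.001691050653933996
levertip [-0.0815, 0.0026, np.float64(0.1865)] 0.006535779414160418
```

The tester fits well: (0.558, -0.086), yaw -0.052, with the bar 47 mm out, yoke about 1.87 and lever about 1.84. There are wheels around the gripper at its start, so I'll check those before leaving.

```bash
python3 - <<'E'
from h import *
w=snap('wrist')['pixels'][:,:,::-1];s=cv2.imread('pics/side.png')[0:150,0:200];t=cv2.imread('pics/top.png')[260:420,0:160]
w=cv2.resize(w,(480,360));s=cv2.resize(s,(320,240),interpolation=2);t=cv2.resize(t,(320,320),interpolation=2)
o=np.zeros((580,800,3),np.uint8);o[:360,:480]=w;o[:240,480:]=s;o[250:570,480:]=t
cv2.imwrite('pics/m.png',o)
E
```

```text
(no output)
```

View pics/m.png

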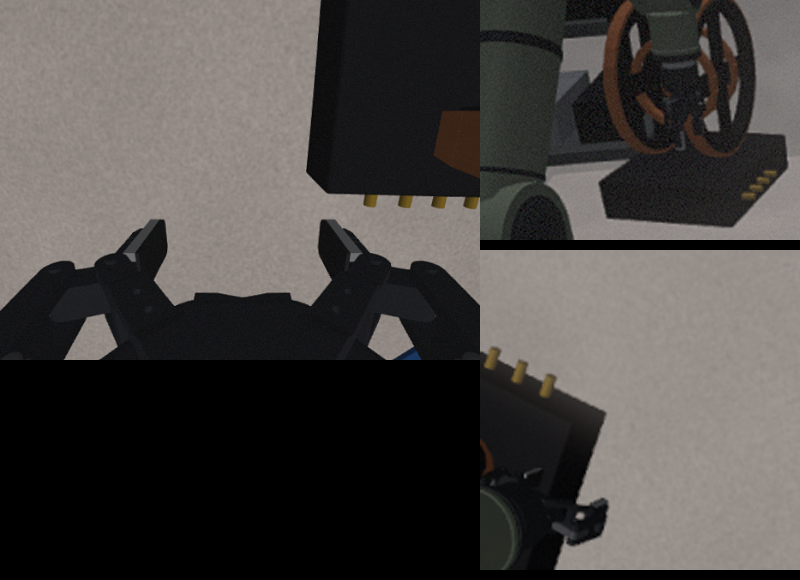

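The coil box stands on the -x/+y side, so moving towards +x/-y leads away from it. I'll write a delta helper.

```bash
cat >> h.py <<'E'
T=np.load('T.npy') if __import__('os').path.exists('T.npy') else np.eye(4)
Rg=T[:3,:3]@np.diag([-1,1,-1.])
def go(x,y,z):
    """tip target in tester mm; prints current tip, rot needed, shift needed (units) in aligned axes"""
    s=bot.observe();Rc=R.from_euler('xyz',s['tool_rot']).as_matrix()
    tip=s['position']+Rc[:,2]*.173
    tt=T[:3,:3].T@(tip-T[:3,3])
    d=np.array([x,y,z])/1000-tt
    rot=R.from_matrix(Rc.T@Rg).as_rotvec()/np.pi
    print('t',round(s['clock'],2),'tip',(tt*1000).round(1),'F(tester)',(T[:3,:3].T@s['force']).round(1),'rot',rot.round(4),'shift',(d*[-1,1,-1]/.25).round(3))
E
python3 -c "
from h import *
go(0,230,200)"
```

```text
t 0.25 tip [-396.   659.2  231.4] F(tester) [0.2 0.5 0.7] rot [-0.0001 -0.     -0.0855] shift [-1.584 -1.717  0.126]
```

carry_out:
  targets:
    - [[0,0,0],[0,0,-0.043],0]
    - [[0,0,0],[0,0,-0.0425],0]
    - [[-0.12,-0.12,0],[0,0,0],0]
    - [[-0.14,-0.14,0],[0,0,0],0]
    - [[-0.14,-0.14,0],[0,0,0],0]
    - [[-0.14,-0.14,0],[0,0,0],0]
    - [[-0.14,-0.14,0],[0,0,0],0]
    - [[-0.14,-0.14,0],[0,0,0],0]

```text
clock: 1.25
position: [0.392, 0.3763, 0.4048]
tool_rot: [3.141, 0.0, 3.089]
force: [1.1, 0.5, 0.5]
grip_width: 0.0002
```

carry_out:
  targets:
    - [[-0.14,-0.15,0],[0,0,0],0]
    - [[-0.14,-0.15,0],[0,0,0],0]
    - [[-0.14,-0.16,0],[0,0,0],0]
    - [[-0.14,-0.16,0],[0,0,0],0]
    - [[-0.1,-0.12,0],[0,0,0],0]
    - [[-0.06,-0.06,0],[0,0,0],0]
    - [[0,0,0],[0,0,0],0]
    - [[0,0,0],[0,0,0],0]

```text
clock: 2.25
position: [0.5598, 0.1699, 0.4046]
tool_rot: [3.141, -0.001, 3.091]
force: [0.3, 0.4, 0.1]
grip_width: 0.0
```

```bash
python3 -c "
from h import *
go(0,225,52)"
```

```text
t 2.25 tip [-11.7 255.7 231.6] F(tester) [0.3 0.4 0.1] rot [ 0.0002 -0.0002  0.0005] shift [-0.047 -0.123  0.718]
```

carry_out:
  targets:
    - [[-0.047,-0.08,0.1],[0,0,0],0]
    - [[0,0,0.15],[0,0,0],0]
    - [[0,0,0.15],[0,0,0],0]
    - [[0,0,0.15],[0,0,0],0]
    - [[0,0,0.12],[0,0,0],0]
    - [[0,0,0.05],[0,0,0],0]
    - [[0,0,0],[0,0,0],0]
    - [[0,0,0],[0,0,0],0]

```text
clock: 3.25
position: [0.5714, 0.1483, 0.2259]
tool_rot: [3.141, 0.001, 3.09]
force: [0.6, -0.3, 0.7]
grip_width: 0.0003
```

```bash
python3 - <<'E'
from h import *
go(0,153,52)
a=snap('top')['pixels'][180:290,220:380,::-1];b=snap('side')['pixels'][130:310,200:350,::-1]
w=snap('wrist')['pixels'][:,:,::-1]
o=np.zeros((600,800,3),np.uint8);a=cv2.resize(a,None,fx=2.6,fy=2.6,interpolation=2);b=cv2.resize(b,None,fx=2.4,fy=2.4,interpolation=2);w=cv2.resize(w,(400,300))
o[:a.shape[0],:a.shape[1]]=a;o[:b.shape[0],430:430+b.shape[1]]=b;o[300:,:400]=w
cv2.imwrite('pics/p1.png',o)
E
```

```text
t 3.25 tip [  1.3 234.7  52.9] F(tester) [ 0.6 -0.3  0.7] rot [0.0002 0.0004 0.0001] shift [ 0.005 -0.327  0.004]
```

View pics/p1.png

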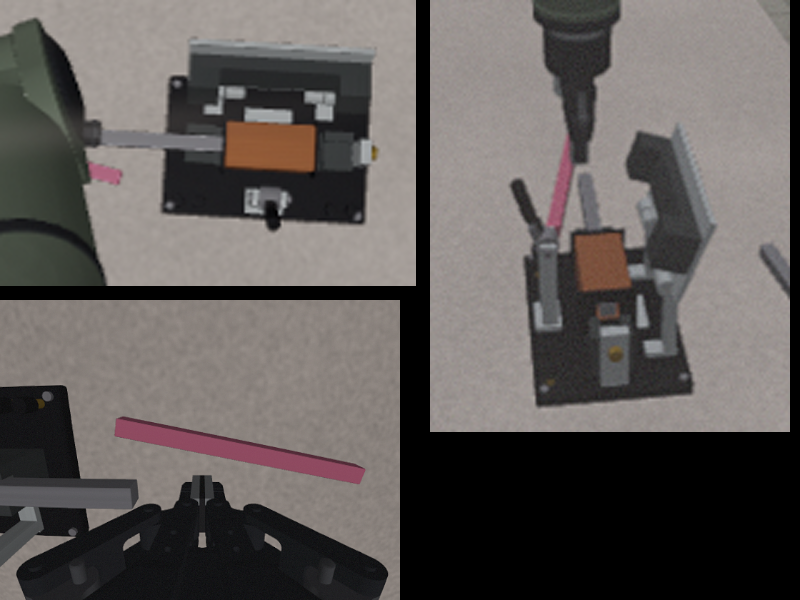

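The fingers stand in line with the bar, 50 mm beyond its end, and the pink bar is clear below. Now I push.

carry_out:
  targets:
    - [[0.005,-0.06,0],[0,0,0],0]
    - [[0,-0.06,0],[0,0,0],0]
    - [[0,-0.04,0],[0,0,0],0]
    - [[0,-0.03,0],[0,0,0],0]
    - [[0,-0.03,0],[0,0,0],0]
    - [[0,-0.03,0],[0,0,0],0]
    - [[0,-0.03,0],[0,0,0],0]
    - [[0,0,0],[0,0,0],0]

```text
clock: 4.4
position: [0.5662, 0.0773, 0.2247]
tool_rot: [-3.141, -0.0, 3.088]
force: [-0.1, -0.0, 0.2]
grip_width: -0.0001
```

```bash
python3 -c "
from h import *
go(0,152,52)"
```

```text
t 4.4 tip [ -0.5 163.3  51.7] F(tester) [-0.1 -0.   0.2] rot [-0.0002 -0.0001 -0.0003] shift [-0.002 -0.045 -0.001]
```

carry_out:
  targets:
    - [[0,-0.02,0],[0,0,0],0]
    - [[0,-0.015,0],[0,0,0],0]
    - [[0,0,0],[0,0,0],0]

```text
clock: 4.78
position: [0.5657, 0.0694, 0.2247]
tool_rot: [3.141, 0.0, 3.089]
force: [0.7, 2.5, -1.6]
grip_width: -0.0
```

carry_out:
  targets:
    - [[0,-0.01,0],[0,0,0],0]
    - [[0,-0.01,0],[0,0,0],0]

```text
clock: 5.03
position: [0.5658, 0.0679, 0.2249]
tool_rot: [3.137, 0.001, 3.093]
force: [1.4, 31.7, -0.1]
grip_width: -0.0001
```

carry_out:
  targets:
    - [[0,-0.008,0],[0,0,0],0]
    - [[0,-0.008,0],[0,0,0],0]

```text
clock: 5.28
position: [0.5658, 0.0669, 0.2252]
tool_rot: [3.133, 0.003, 3.095]
force: [1.8, 48.1, -1.0]
grip_width: 0.0001
```

```bash
python3 - <<'E'
from h import *
go(0,152,52)
a=snap('top');a=a['pixels'][200:270,230:390,::-1];b=snap('side')['pixels'][180:310,230:340,::-1]
o=np.zeros((600,800,3),np.uint8);a=cv2.resize(a,None,fx=5,fy=5,interpolation=2)[:, :];b=cv2.resize(b,None,fx=2,fy=1.9,interpolation=2)
o[:350,:800]=a;o[352:352+b.shape[0],:b.shape[1]]=b
w=snap('wrist')['pixels'][:,:,::-1];o[352:592,300:620]=cv2.resize(w,(320,240))
cv2.imwrite('pics/p2.png',o)
E
```

```text
t 5.28 tip [  0.2 154.5  52.2] F(tester) [-0.7 48.1 -1. ] rot [0.0027 0.0008 0.0019] shift [ 0.001 -0.01   0.001]
```

View pics/p2.png

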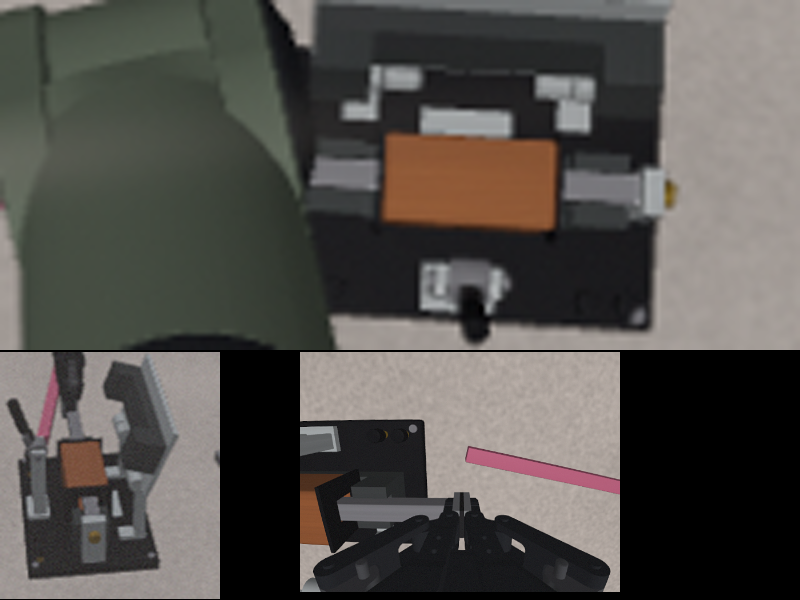

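The bar is home: the top view shows it reaching the stop plate at (648,190), the force rose to 48 N, and the finger centre sits at y 154 (138 plus half a finger). Next I retreat and go round behind the yoke.

carry_out:
  targets:
    - [[0,0.08,0],[0,0,0],0]
    - [[0,0.12,0],[0,0,0],0]
    - [[0,0.1,-0.12],[0,0,0],0]
    - [[-0.05,0,-0.18],[0,0,0],0]
    - [[-0.1,0,-0.2],[0,0,0],0]
    - [[-0.12,0,-0.18],[0,0,0],0]
    - [[-0.12,0,-0.12],[0,0,0],0]
    - [[-0.12,0,0],[0,0,0],0]

```text
clock: 6.42
position: [0.6977, 0.1282, 0.4276]
tool_rot: [3.141, 0.004, 3.089]
force: [0.2, 0.7, -0.8]
grip_width: -0.0002
```

```bash
python3 -c "
from h import *
go(135,0,250)"
```

```text
t 6.42 tip [128.9 221.2 254.6] F(tester) [ 0.1  0.7 -0.8] rot [ 0.0001  0.0012 -0.0002] shift [-0.025 -0.885  0.018]
```

carry_out:
  targets:
    - [[-0.025,-0.15,0],[0,0,0],0]
    - [[0,-0.18,0],[0,0,0],0]
    - [[0,-0.18,0],[0,0,0],0]
    - [[0,-0.18,0],[0,0,0],0]
    - [[0,-0.15,0.08],[0,0,0],0]
    - [[0,-0.05,0.12],[0,0,0],0]
    - [[0,0,0.12],[0,0,0],0]
    - [[0,0,0],[0,0,0],0]

```text
clock: 7.42
position: [0.6905, -0.0941, 0.3426]
tool_rot: [-3.141, -0.004, 3.089]
force: [-0.3, 0.6, 0.6]
grip_width: 0.0003
```

```bash
python3 - <<'E'
from h import *
go(101,0,160)
a=snap('top')['pixels'][180:290,220:380,::-1];b=snap('side')['pixels'][130:310,200:350,::-1]
o=np.zeros((480,800,3),np.uint8);a=cv2.resize(a,None,fx=2.6,fy=2.6,interpolation=2);b=cv2.resize(b,None,fx=2.4,fy=2.4,interpolation=2)
o[:a.shape[0],:a.shape[1]]=a;o[:b.shape[0],430:430+b.shape[1]]=b
cv2.imwrite('pics/p3.png',o)
E
```

```text
t 7.42 tip [131.9  -1.3 169.6] F(tester) [-0.3  0.6  0.6] rot [-0.0001 -0.0014 -0.0002] shift [0.124 0.005 0.038]
```

View pics/p3.png

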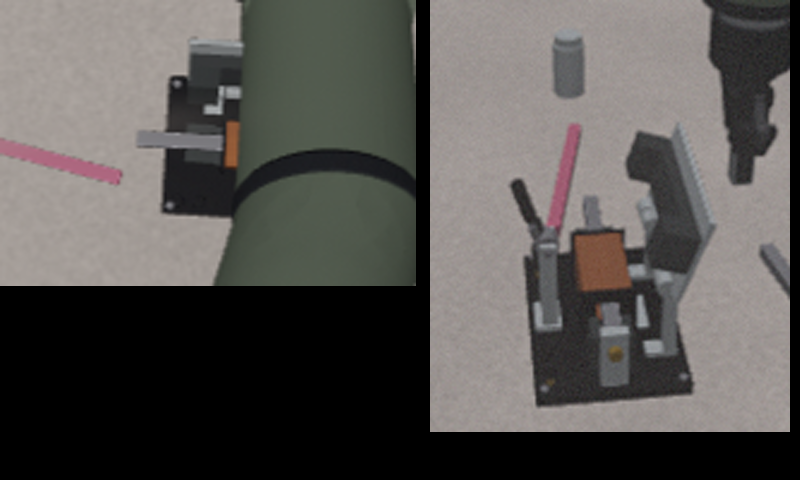

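The finger stands behind the yoke's outer face, the bar is at the stop and the yoke is untouched. Now I tip it.

carry_out:
  targets:
    - [[0.05,0,0.02],[0,0,0],0]
    - [[0.06,0,0.01],[0,0,0],0]
    - [[0.035,0,0],[0,0,0],0]
    - [[0.035,0,0],[0,0,0],0]
    - [[0.03,0,0],[0,0,0],0]
    - [[0.02,0,0],[0,0,0],0]

```text
clock: 8.28
position: [0.6346, -0.0908, 0.3396]
tool_rot: [-3.141, 0.005, 3.09]
force: [5.7, -0.5, 3.5]
grip_width: 0.0001
```

```bash
python3 -c "
from h import *
go(55,0,165)"
```

```text
t 8.28 tip [ 77.5  -0.9 166.6] F(tester) [ 5.7 -0.2  3.5] rot [-0.0001  0.0015  0.    ] shift [0.09  0.004 0.006]
```

carry_out:
  targets:
    - [[0.045,0,0],[0,0,0],0]
    - [[0.045,0,0],[0,0,0],0]
    - [[0.038,0,0.01],[0,0,0],0]
    - [[0.038,0,0.01],[0,0,0],0]
    - [[0.032,0,0.02],[0,0,0],0]
    - [[0.032,0,0.02],[0,0,0],0]
    - [[0,0,0],[0,0,0],0]

```text
clock: 9.15
position: [0.5756, -0.088, 0.3216]
tool_rot: [-3.141, -0.002, 3.089]
force: [0.6, 0.3, -0.8]
grip_width: 0.0001
```

```bash
python3 - <<'E'
from h import *
go(7,0,134.5)
b=snap('side')['pixels'][130:310,200:350,::-1]
cv2.imwrite('pics/p4.png',cv2.resize(b,None,fx=3.2,fy=3.2,interpolation=2))
E
```

```text
t 9.15 tip [ 17.2  -1.1 148.6] F(tester) [ 0.6  0.3 -0.8] rot [-0.     -0.0006 -0.0001] shift [0.041 0.005 0.056]
```

View pics/p4.png

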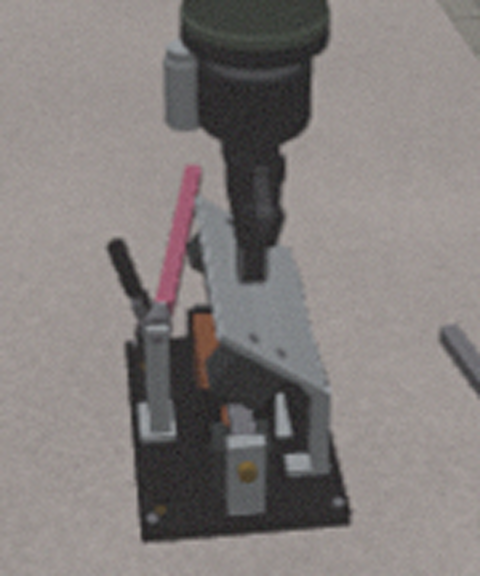

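The yoke follows, at about 0.7 rad, and the fingertip is on the outer face at (252,275). I continue gently.

carry_out:
  targets:
    - [[0.02,0,0.025],[0,0,0],0]
    - [[0.02,0,0.028],[0,0,0],0]
    - [[0.015,0,0.028],[0,0,0],0]
    - [[0.01,0,0.025],[0,0,0],0]
    - [[0.006,0,0.02],[0,0,0],0]
    - [[0.005,0,0.015],[0,0,0],0]

```text
clock: 9.95
position: [0.5573, -0.0869, 0.2866]
tool_rot: [-3.142, -0.0, 3.089]
force: [-0.7, -0.2, 2.0]
grip_width: 0.0001
```

carry_out:
  targets:
    - [[0,0,0.01],[0,0,0],0]
    - [[0,0,0.005],[0,0,0],0]

```text
clock: 10.2
position: [0.5573, -0.0869, 0.2834]
tool_rot: [-3.142, -0.0, 3.089]
force: [-9.2, 2.4, 25.0]
grip_width: 0.0
```

```bash
python3 -c "
from h import *
go(-2,0,110)"
```

```text
t 10.2 tip [ -0.8  -1.  110.4] F(tester) [-9.3  1.9 25. ] rot [-0.     -0.0001 -0.0001] shift [0.005 0.004 0.002]
```

The yoke is closed: tip at z 110.4 with 25 N. I press briefly, then lift over to the robot side of the lever.

carry_out:
  targets:
    - [[0,0,0.004],[0,0,0],0]
    - [[0,0,0],[0,0,0],0]
    - [[0,0,-0.03],[0,0,0],0]
    - [[0,0,-0.1],[0,0,0],0]
    - [[0,0,-0.15],[0,0,0],0]
    - [[0,0,-0.18],[0,0,0],0]
    - [[0,0,0],[0,0,0],0]

```text
clock: 11.08
position: [0.558, -0.087, 0.4004]
tool_rot: [-3.142, 0.006, 3.089]
force: [0.4, -0.8, -1.1]
grip_width: 0.0
```

carry_out:
  targets:
    - [[0.08,0,0],[0,0,0],0]
    - [[0.12,0,0],[0,0,0],0]
    - [[0.13,0,0],[0,0,0],0]
    - [[0.12,0,0],[0,0,0],0]
    - [[0.06,0,0],[0,0,0],0]
    - [[0,0,0],[0,0,0],0]
    - [[0,0,0],[0,0,0],0]

```text
clock: 11.95
position: [0.4309, -0.0802, 0.3972]
tool_rot: [3.142, 0.001, 3.09]
force: [0.0, 0.2, -0.2]
grip_width: -0.0001
```

```bash
python3 - <<'E'
from h import *
go(-125,0,165)
b=snap('side')['pixels'][130:310,200:350,::-1]
cv2.imwrite('pics/p5.png',cv2.resize(b,None,fx=3.2,fy=3.2,interpolation=2))
E
```

```text
t 11.95 tip [-127.3   -0.9  224.2] F(tester) [ 0.   0.2 -0.2] rot [0.     0.0002 0.    ] shift [-0.009  0.003  0.237]
```

View pics/p5.png

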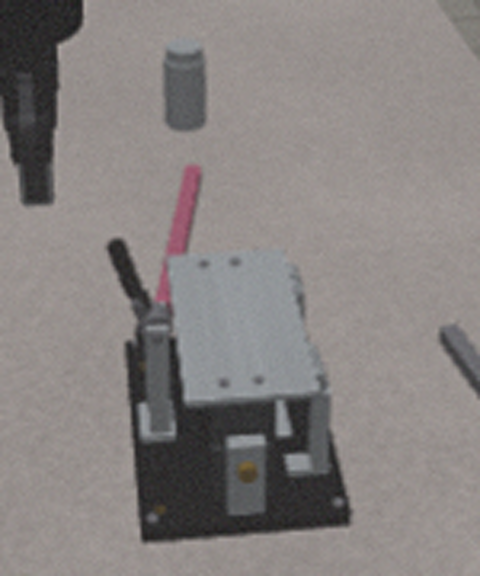

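The yoke lies closed and level. The finger is robot-side of the lever, at (38,190). Next I descend and flip it.

carry_out:
  targets:
    - [[0,0,0.1],[0,0,0],0]
    - [[0,0,0.09],[0,0,0],0]
    - [[-0.04,0,0.04],[0,0,0],0]
    - [[-0.05,0,0],[0,0,0],0]
    - [[-0.04,0,0],[0,0,0],0]
    - [[-0.04,0,0],[0,0,0],0]
    - [[-0.03,0,0],[0,0,0],0]

```text
clock: 12.88
position: [0.4806, -0.0829, 0.34]
tool_rot: [-3.142, 0.0, 3.089]
force: [-1.9, 0.5, 0.3]
grip_width: -0.0002
```

carry_out:
  targets:
    - [[-0.03,0,0],[0,0,0],0]
    - [[-0.03,0,0],[0,0,0],0]
    - [[-0.035,0,0.005],[0,0,0],0]
    - [[-0.03,0,0.01],[0,0,0],0]
    - [[-0.03,0,0.015],[0,0,0],0]
    - [[0,0,0],[0,0,0],0]

```text
clock: 13.62
position: [0.519, -0.0848, 0.3317]
tool_rot: [-3.142, -0.0, 3.089]
force: [0.1, 0.0, 0.1]
grip_width: 0.0
```

```bash
python3 - <<'E'
from h import *
go(-31,0,157)
b=snap('side')['pixels'][130:310,200:350,::-1]
cv2.imwrite('pics/p6.png',cv2.resize(b,None,fx=3.2,fy=3.2,interpolation=2))
E
```

```text
t 13.62 tip [-39.2  -0.9 158.7] F(tester) [0.1 0.  0.1] rot [-0.     -0.0001 -0.    ] shift [-0.033  0.004  0.007]
```

View pics/p6.png

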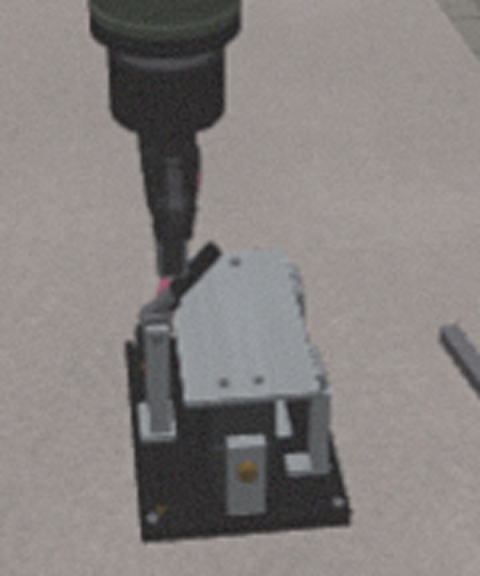

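The lever has gone past upright, to about 0.8 rad. I press it down the rest of the way.

carry_out:
  targets:
    - [[-0.03,0,0.01],[0,0,0],0]
    - [[-0.025,0,0.02],[0,0,0],0]
    - [[-0.02,0,0.025],[0,0,0],0]
    - [[-0.02,0,0.025],[0,0,0],0]
    - [[-0.015,0,0.02],[0,0,0],0]
    - [[-0.01,0,0.02],[0,0,0],0]
    - [[0,0,0.01],[0,0,0],0]

```text
clock: 14.55
position: [0.5488, -0.0864, 0.2994]
tool_rot: [-3.142, 0.0, 3.089]
force: [0.8, 0.1, 2.0]
grip_width: -0.0005
```

carry_out:
  targets:
    - [[0,0,0.008],[0,0,0],0]
    - [[0,0,0],[0,0,0],0]

```text
clock: 14.8
position: [0.5487, -0.0864, 0.2982]
tool_rot: [3.142, 0.001, 3.089]
force: [-0.6, -0.3, 7.4]
grip_width: 0.0001
```

```bash
python3 -c "
from h import *
go(-5,0,125)"
```

```text
t 14.8 tip [ -9.2  -1.  125.2] F(tester) [-0.6 -0.4  7.4] rot [ 0.      0.0003 -0.0001] shift [-0.017  0.004  0.001]
```

Tip at z 125.2 is the closed height. One more gentle press, then I lift off well clear.

carry_out:
  targets:
    - [[0,0,0.008],[0,0,0],0]
    - [[0,0,0.004],[0,0,0],0]
    - [[0,0,0],[0,0,0],0]

```text
clock: 15.18
position: [0.5488, -0.0864, 0.2971]
tool_rot: [3.141, 0.002, 3.089]
force: [-11.9, 2.7, 43.1]
grip_width: -0.0001
```

carry_out:
  targets:
    - [[0,0,-0.04],[0,0,0],0]
    - [[0,0,-0.12],[0,0,0],0]
    - [[0,0,-0.15],[0,0,0],0]
    - [[0,0.12,-0.15],[0,0,0],0]
    - [[0,0.2,0],[0,0,0],0]
    - [[0,0.2,0],[0,0,0],0]
    - [[0,0.2,0],[0,0,0],0]
    - [[0,0.2,0],[0,0,0],0]

```text
clock: 16.18
position: [0.5604, 0.1448, 0.4099]
tool_rot: [-3.142, 0.0, 3.089]
force: [1.5, 0.6, -0.2]
grip_width: -0.0001
```

carry_out:
  targets:
    - [[0,0.2,0],[0,0,0],0]
    - [[0,0.1,0],[0,0,0],0]
    - [[0,0,0],[0,0,0],0]
    - [[0,0,0],[0,0,0],0]

```text
clock: 16.68
position: [0.5645, 0.2173, 0.4097]
tool_rot: [-3.141, -0.0, 3.089]
force: [0.5, -0.4, 0.3]
grip_width: -0.0002
```

```bash
python3 - <<'E'
from h import *
go(0,300,200)
A=snap('top');a=A['pixels'][180:280,240:380,::-1];b=snap('side')['pixels'][170:310,220:340,::-1]
w=lambda p:(T@np.r_[np.array(p)/1000,1])[:3]
a=cv2.resize(a,None,fx=3.4,fy=3.4,interpolation=2);b=cv2.resize(b,None,fx=2.7,fy=2.7,interpolation=2)
for p in((8,138,68),(-8,138,68)):
    u=proj(A,w(p))[0];print(u);cv2.circle(a,tuple(int(round(k)) for k in (u-[240,180])*3.4),2,(0,0,255),-1)
o=np.zeros((400,800,3),np.uint8);o[:340,:476]=a;o[:378,476:]=b
cv2.imwrite('pics/p7.png',o)
E
```

```text
t 16.68 tip [ -9.4 303.  236.7] F(tester) [ 0.6 -0.4  0.3] rot [-0.0002 -0.     -0.0003] shift [-0.038 -0.012  0.147]
[272.88834748 230.40173368]
[272.54440086 236.32414819]
```

View pics/p7.png

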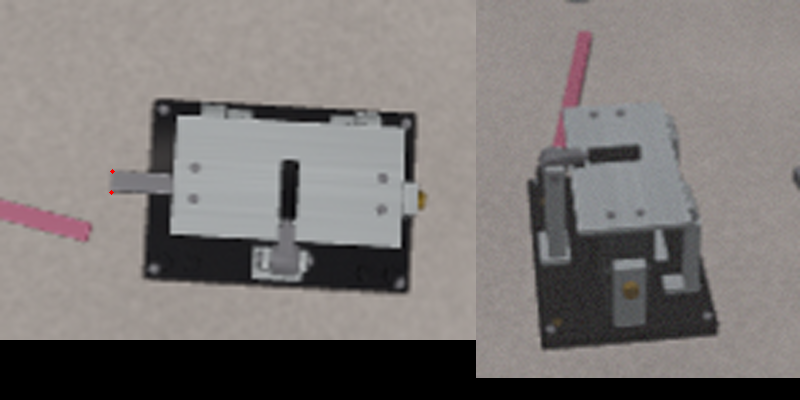

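The bar's outer end is exactly on the predicted home points (112,171)/(112,192). The yoke is closed and the lever lies flat along its top at (288,190). The arm is clear with force near zero, so I'll hand in.

```bash
python3 -c "
from h import *
print(job.job_done())"
```

```text
the job is handed in; nothing more can be done
None
```

The job is done and handed in at about 17 s on the clock, but it reports no verdict. All three steps were done by pushing with the closed fingers.

- **Bar:** pushed about 47 mm in to the end stop, where the force rose to 48 N. In the last picture its outer end sits on the points calculated for fully home.
- **Yoke:** tipped over from behind in small steps. The fingertip ended at 110.4 mm, against 110 mm for fully closed, pressing with 25 N.
- **Clamp lever:** flipped over and pressed flat. The fingertip was at 125.2 mm, against 125 mm for closed. A final press then briefly reached 43 N at the fingertip.

The last check showed the yoke closed, the lever flat on it, and the arm clear with almost no force on it. I didn't touch the pink look-alike or the other things on the bench, but I didn't re-measure their positions. I had no direct reading of the joint angles, so "closed" rests on the fingertip heights and the pictures. I viewed 12 pictures, two past the budget of 10.

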